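Pull a proof on the table-top roller press

TASK

Pull one proof on the press: push the roller off by its handle bar in the short run-up before the sheet, and let it roll right across the sheet slowly and untouched, printing by its own weight alone, while your open fingers travel along astride the bar, without touching it, for at least three seconds of the run. Once the roller is past the sheet, close the fingers on the bar, bring the roller to rest between the sheet and the end stop without banging into the stop, then let go. Leave the ink jar, brush tin and ink knife where they are.

Things in the scene. Friction and masses are not known exactly. Their poses are not given: they have to be found in the camera images.
- press: Table-top proof press, fixed: grey bed 280 mm wide (its x), 820 mm long (its y), bed top 60 mm above the table, two steel rails along y, an upright stop at each end of each rail. Origin: on the table under the middle of the bed; z up. The roller's home end is +y; it runs towards -y. Its place varies; its yaw too, by up to 0.15 rad.
- sheet (a point): Middle of the white sheet on the wooden printing block in the middle of the bed, its top 83 mm above the table. Sheet 124 mm in press x by 300 mm in press y (y -150 to +150 mm).
- carriage (a joint): Travel of the roller carriage along the press's -y, m: 0 at the home stop, 0.60 at the far stop; starts at rest at 0 to 0.04. Roller axis and bar lie at press y = 0.30 minus this. Run-up 0 to 0.15, roller on the sheet 0.15 to 0.45, run-out 0.45 to 0.60. A push should leave it rolling at about 0.08 to 0.10 m/s.
- axle (a point): Centre of the steel roller, radius 50 mm, 200 mm long, axis along press x, 133 mm above the table. The carriage (1.4 kg) and the roller turning with it (3.0 kg) coast like about 5.9 kg; drag 0.3 N s/m, friction 0.015 N (nominal; masses vary 30 to 40 percent). Level bed, no spring: set off at 0.09 m/s it could run 0.5 to 1 m, and it stays where it is stopped.
- bar (a point): Middle of the round wooden handle bar on the carriage: diameter 28 mm, along press x (across the travel), free for 200 mm between two green cheeks; centre line 245 mm above the table, 62 mm above the roller's top, nothing between. Axes as the press's. Fingers that close along press y stand astride it from above, some 25 mm clear on each side when fully open.
- ink_jar: Glass ink jar with black cap, 70 mm across, 75 mm high, beyond the press; origin under its middle. Not to be moved.
- brush_tin: Tin with brushes, 75 mm across, 110 mm high (brushes to 255 mm), beyond the press; origin under its middle. Not to be moved.
- ink_knife: Ink knife (spatula) 200 mm long, lying flat beyond the press; origin under its middle. Not to be moved.

How it is judged (in metres and radians):
On the way, in this order (a step that is already met when the one before it is completed fails the run):
1. the roller runs free while the open fingers go along astride its bar, within 20 mm of it along the travel, without touching it, for 3 s (velocity of joint carriage above 0.02 m/s and contact force between each of the arm, the fingers and carriage below 0.3 N and y of the grasp point in the frame of bar between -0.02 and 0.02 m and x of the grasp point in the frame of bar between -0.09 and 0.09 m and z of the grasp point in the frame of bar between -0.03 and 0.03 m), for 3 s.
2. past the sheet, the fingers hold the bar and the roller is brought to rest (value of joint carriage above 0.445 m and contact force between the fingers and carriage above 3 N and velocity of joint carriage between -0.015 and 0.015 m/s), for 0.2 s.
At the end, for the whole second after the job is handed in: The roller rests past the sheet (carriage at 0.445 to 0.60), still within 0.01 m/s, let go; the jar, tin and knife are within 30 mm of where they were (value of joint carriage between 0.445 and 0.603 m and velocity of joint carriage between -0.01 and 0.01 m/s and distance of each of ink_jar, brush_tin, ink_knife from where it was at the start of the episode below 0.03 m); the robot touches nothing.
It fails at once if the carriage is touched while the roller is on the sheet (carriage between 0.16 and 0.44) (value of joint carriage between 0.16 and 0.44 m and contact force between any of the arm, the fingers and carriage above 0.5 N).
It fails at once if the roller bangs into the far stop (faster than 0.04 m/s) (value of joint carriage above 0.595 m and velocity of joint carriage above 0.04 m/s).
It fails at once if the ink jar, brush tin or ink knife is moved more than 30 mm (distance of any of ink_jar, brush_tin, ink_knife from where it was at the start of the episode above 0.03 m).
It also fails if it takes over 42 s, if anything falls off the work surface, if the arm or the gripper's body presses on something with over 40 N, if the wrist force passes 120 N, or if a joint passes its speed limit or range.

ROBOT

A 6-joint arm with a two-finger parallel gripper is mounted at the origin on the work surface. World frame = base frame: x ahead of the robot, y to its left, z up, the work surface at z = 0. Lengths are in mm, angles in rad, forces in N, time in s.
With the tool pointing down it reaches from about 275 to 1000 mm from the base axis. Payload 8.4 kg.
Tool frame: the origin (TCP) lies on the centre line of the jaws, within the pads' length; the fingertips stand 17 mm ahead of it and the grasp point (between the pads) lies 2 mm behind it; z points along the fingers, y is the direction in which the jaws open and shut (so a half turn about z gives the same grasp; the last joint's range is limited). The gripper opens to 85 mm and grips with 20 to 120 N. Pads are 22 mm wide; open, the fingers measure 114 mm over their backs; the gripper's body (76 mm by 85 mm) begins 54 mm behind the grasp point. The pads swing forward as they close: fully open they stand 13 mm farther back than shut.
Start: joints at [1.219, 0.353, 1.633, -0, 1.155, -0.002], TCP at [214.192, 587.154, 248.281] pointing down, gripper open.
Joint ranges: [-2.63, 2.63], [-0.92, 2.1], [0.06, 2.66], [-1.3, 4.44], [0, 2.69], [-3.02, 3.02]. Speed limits (rad/s): [2.22, 2.22, 2.79, 3.14, 3.14, 3.14].

INTERFACE

Orientations are given as [roll, pitch, yaw] about the fixed x, y, z axes, in that order (R = Rz(yaw) Ry(pitch) Rx(roll)).
In Python, from rig import r, vision, ticket gives the robot as it stands.
- The arm moves only by the tool move_arm, never from a script. Its argument "plan" is a list of rows, each a list of 3 entries, a list of its own where there are three numbers: the shift along the tool's x, y, z in m, then the turn about the tool's z in degrees, then the opening in per cent of the stroke, from 0 (shut) to 100 (fully open). A call has 1 to 5 rows; each row shifts and turns the commanded pose from where the row before left it, along the tool's axes as they then stand; what a row does not reach is not made up. A row lasts 1/12 s, in which the tool goes at most 41.7 mm and 7.16 degrees, less where a joint would pass 70% of its speed; a pose out of reach is approached as far as the arm can. A call with a gripper value outside its range is refused whole. The fingers move at their own pace and stop on an object; "grip_force" is the grip in N (left out, the last holds). Time passes only in rows, so rows that do not move let the fingers close. It gives the time, the measured TCP pose, the force and the opening at its end, in the units of the state.
- r.sense(): the state, without advancing time (a new reading comes with each control period).
- vision.grab_frame(name): name is "side" or "top"; returns (picture, depth): 420x560x3 uint8, red, green, blue; 420x560 float32, mm along the optical axis (not along the pixel's ray), 0 where there is no reading.
- vision.calibration(name): a dict with "intrinsics" (3x3 intrinsics, pixels), "rvec" (rotation vector, rad) and "tvec" (3), from world to camera coordinates, as OpenCV has them. Camera axes: x right, y down, z forward; pixel columns grow to the right and rows downward; lengths in mm; the calibration is good to about 2 mm. A picture is of the moment at which its call begins. calibration takes no time and is no camera call.
- ticket.sign_off(): hands the job in, once; it reports no verdict.
The state is a dict: "clock": time; "qpos": joint angles; "qvel": joint speeds; "joint_efforts": joint torques, N m; "eef_pos": TCP position; "tcp_rot": TCP orientation; "contact_force": force on the tool from outside, world axes, zero at the start; "wrist_torque": the same for the moment, N m; "opening": opening from 0.0 (shut) to 1.0 (fully open).
Only numpy, scipy, OpenCV 4.12 (cv2) and the standard library are available. Lean on these libraries where they do the work, as an engineer would, in place of code of your own. Each camera call takes 0.05 s, during which the arm holds its last target. There are 200 camera calls.

## Working session

There is one attempt and no reset: what is moved stays moved. The work goes in short steps, Python scripts to look and compute and a tool call to move; the robot and the scene stay as the last step left them, time stands still between calls to the robot, and variables do not carry over. Pictures are saved under pics/ and viewed, on a budget of 10 in all, crops included, one or two more only if the job needs it, and the job is handed in when it is done.

Besides the shell and the picture viewer there is one more tool, called after "Emit:" as a command line: name --argument value ..., lists and objects as JSON in quotes. move_arm: Moves the arm, as the interface text tells. Its arguments: {"type":"object","properties":{"plan":{"type":"array","items":{"type":"array"}},"grip_force":{"type":"number"}},"required":["plan"]}

```bash
mkdir -p pics; ls; python3 - <<'E'
from rig import r, vision, ticket
import cv2,numpy as np
s=r.sense(); print(s)
for n in("top","side"):
    p,d=vision.grab_frame(n); cv2.imwrite(f"pics/{n}0.png",p[:,:,::-1]); np.save(f"pics/{n}0.npy",d)
    c=vision.calibration(n); print(n,c)
E
```

```text
pics
{'clock': 0.0, 'qpos': array([ 1.21861552e+00,  3.53678628e-01,  1.63413896e+00, -9.16377737e-06,
        1.15521115e+00, -2.42217371e-03]), 'qvel': array([ 0.00108794, -0.00110041,  0.00011319,  0.00043978,  0.00065112,
        0.0019025 ]), 'joint_efforts': array([ 6.26371766e-04, -6.05248117e+01, -3.42061186e+01, -5.97500298e-05,
        9.34976677e-03, -5.75636093e-06]), 'eef_pos': array([214.02618188, 586.72181305, 247.54057017]), 'tcp_rot': array([-3.14015655e+00,  4.89996684e-06,  2.79183773e+00]), 'contact_force': array([ 1.21891149,  1.12000562, -0.21915668]), 'wrist_torque': array([-0.0441617 ,  0.01369465, -0.03529971]), 'opening': 1.0018450859818713}
top {'intrinsics': array([[498.26776693,   0.        , 288.25462013],
       [  0.        , 498.26776693, 211.86472229],
       [  0.        ,   0.        ,   1.        ]]), 'rvec': array([ 2.11100862, -2.11705766,  0.1978832 ]), 'tvec': array([  64.07877989,  648.84482452, 1273.070762  ])}
side {'intrinsics': array([[443.44404904,   0.        , 282.31182735],
       [  0.        , 443.44404904, 211.46918071],
       [  0.        ,   0.        ,   1.        ]]), 'rvec': array([ 2.0896403 , -0.57227968,  0.29554579]), 'tvec': array([-506.06164313,  346.17864091,  751.10281095])}
```

View pics/top0.png

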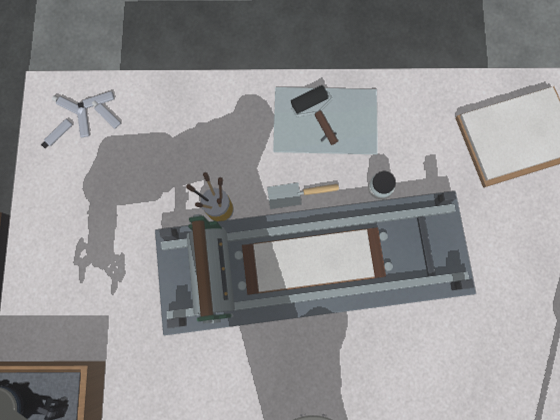

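View pics/side0.png

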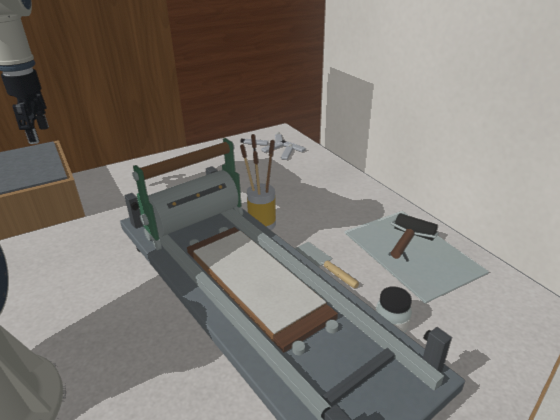

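The top view shows the press with its home end at the left: bar around (205,268), sheet around (313,261), tin at (218,205), knife at (300,190) and jar at (383,182). The gripper is out of the way at bottom-left.

```bash
cat > h.py <<'E'
import cv2,numpy as np
from rig import r,vision,ticket
def cam(n):
    c=vision.calibration(n); R=cv2.Rodrigues(c["rvec"])[0]; return c["intrinsics"],R,c["tvec"]
def ray(n,uv,z):
    K,R,t=cam(n); uv=np.atleast_2d(uv).astype(float)
    d=np.c_[uv,np.ones(len(uv))]@np.linalg.inv(K).T@R; o=-R.T@t
    return o+d*((z-o[2])/d[:,2])[:,None]
def bar_mask(p,box):
    u0,v0,u1,v1=box; h=cv2.cvtColor(p,cv2.COLOR_RGB2HSV); m=((h[...,0]<14)|(h[...,0]>172))&(h[...,1]>90)
    k=np.zeros(m.shape,np.uint8); k[v0:v1,u0:u1]=m[v0:v1,u0:u1]
    n,l,s,c=cv2.connectedComponentsWithStats(k); return l==1+np.argmax(s[1:,4])
E
python3 - <<'E'
from h import *
p=cv2.imread("pics/top0.png")[:,:,::-1].copy(); d=np.load("pics/top0.npy")
h=cv2.cvtColor(p,cv2.COLOR_RGB2HSV)
m=np.zeros(h.shape[:2],np.uint8); m[225:298,245:380]=((h[...,1]<40)&(h[...,2]>150))[225:298,245:380]
n,l,s,c=cv2.connectedComponentsWithStats(m); i=1+np.argmax(s[1:,4])
v,u=np.where(l==i); w=ray("top",np.c_[u,v],83)[:,:2].astype(np.float32)
(cx,cy),sz,a=cv2.minAreaRect(w); print("sheet minrect",cx,cy,sz,a,"centroid",w.mean(0))
v,u=np.where(bar_mask(p,(180,205,225,330)))
K,R,t=cam("top")
z=d[v,u]; P=((np.c_[u,v,np.ones(len(u))]@np.linalg.inv(K).T)*z[:,None]-t)@R
print("bar heights pct",np.percentile(P[:,2],[5,50,90]), u.min(),u.max(),v.min(),v.max())
w=ray("top",np.c_[u,v],250)[:,:2].astype(np.float32); print("bar minrect",cv2.minAreaRect(w),"centroid",w.mean(0))
# sheet yaw via PCA
E
```

```text
sheet minrect 521.0042114257812 -26.621078491210938 (124.99451446533203, 249.93421936035156) 7.306933879852295 centroid [521.9463   -30.795528]
bar heights pct [253.40180787 258.66468514 261.96121846] 195 205 239 287
bar minrect ((495.7908935546875, 261.23016357421875), (107.79515838623047, 17.118322372436523), 7.149367809295654) centroid [490.44864 260.3408 ]
```

```bash
python3 - <<'E'
from h import *
p=cv2.imread("pics/top0.png")[:,:,::-1].copy()
h=cv2.cvtColor(p,cv2.COLOR_RGB2HSV)
print(h[262,240:395:5].tolist()); print(h[215:325:6,204].tolist()); print(h[265,188:235:2].tolist())
for T in(100,120):
    m=np.zeros(h.shape[:2],np.uint8); m[225:298,245:380]=((h[...,1]<45)&(h[...,2]>T))[225:298,245:380]
    m=cv2.morphologyEx(m,cv2.MORPH_OPEN,np.ones((3,3)))
    n,l,s,c=cv2.connectedComponentsWithStats(m); i=1+np.argmax(s[1:,4])
    v,u=np.where(l==i); print(cv2.minAreaRect(ray("top",np.c_[u,v],83)[:,:2].astype(np.float32)))
for S in (50,70):
    m=((h[...,0]<20)|(h[...,0]>165))&(h[...,1]>S); k=np.zeros(m.shape,np.uint8); k[205:325,186:222]=m[205:325,186:222]
    k=cv2.morphologyEx(k,cv2.MORPH_OPEN,np.ones((3,3)))
    n,l,s,c=cv2.connectedComponentsWithStats(k); v,u=np.where(l==1+np.argmax(s[1:,4]))
    print(cv2.minAreaRect(ray("top",np.c_[u,v],250)[:,:2].astype(np.float32)),u.min(),u.max(),v.min(),v.max())
E
```

```text
[[107, 30, 77], [9, 81, 60], [11, 82, 62], [13, 19, 93], [0, 2, 127], [0, 0, 125], [30, 4, 130], [0, 0, 128], [30, 1, 203], [30, 3, 200], [15, 3, 200], [10, 4, 199], [30, 3, 201], [30, 3, 202], [15, 3, 201], [30, 3, 204], [20, 4, 200], [30, 1, 196], [20, 4, 197], [0, 1, 196], [30, 3, 196], [30, 3, 201], [30, 3, 200], [30, 3, 200], [20, 4, 202], [15, 3, 203], [30, 2, 205], [8, 83, 89], [9, 86, 86], [103, 27, 86], [102, 23, 111]]
[[165, 4, 134], [64, 35, 58], [15, 53, 58], [11, 62, 66], [12, 89, 63], [11, 84, 64], [11, 81, 66], [12, 85, 66], [12, 86, 68], [13, 93, 71], [13, 91, 73], [11, 94, 76], [12, 89, 77], [12, 88, 78], [13, 89, 77], [12, 86, 80], [13, 83, 80], [76, 59, 73], [104, 25, 110]]
[[105, 32, 111], [97, 19, 120], [96, 19, 134], [101, 21, 95], [12, 98, 70], [12, 88, 75], [13, 95, 75], [12, 91, 76], [13, 89, 69], [11, 85, 63], [20, 10, 76], [100, 22, 103], [97, 23, 101], [98, 21, 97], [94, 19, 96], [94, 21, 97], [100, 24, 64], [108, 25, 52], [100, 24, 65], [95, 18, 87], [100, 18, 84], [103, 24, 75], [105, 28, 74], [107, 31, 75]]
((518.5370483398438, -2.9091339111328125), (126.53716278076172, 300.4410400390625), 7.33551025390625)
((518.1090087890625, -3.0075836181640625), (125.6422348022461, 299.35675048828125), 7.3072509765625)
((486.0199279785156, 256.15966796875), (214.6204071044922, 26.187820434570312), 7.273437023162842) 192 211 221 315
((486.2610778808594, 256.4310302734375), (212.8771209716797, 25.218557357788086), 7.314874649047852) 193 210 221 315
```

Emit:
move_arm --plan '[[[0,0,-0.025],-6.84,100],[[0,0,-0.025],-6.84,100],[[0,0,-0.025],-6.84,100],[[0,0,-0.025],-6.84,100],[[0,0,0],0,100]]'

```text
clock: 0.52
eef_pos: [214.8, 588.9, 353.5]
tcp_rot: [3.135, 0.003, -3.007]
contact_force: [0.0, 0.8, 0.6]
opening: 0.998
```

Emit:
move_arm --plan '[[[-0.019,-0.03,0],0,100],[[-0.019,-0.03,0],0,100],[[-0.019,-0.03,0],0,100],[[-0.019,-0.03,0],0,100],[[-0.019,-0.03,0],0,100]]'

```text
clock: 0.93
eef_pos: [328.1, 448.9, 347.7]
tcp_rot: [-3.141, -0.0, -3.014]
contact_force: [-0.9, -0.1, 0.9]
opening: 1.003
```

Emit:
move_arm --plan '[[[-0.019,-0.03,0],0,100],[[-0.019,-0.03,0],0,100],[[-0.019,-0.03,0],0,100],[[-0.019,-0.03,0],0,100],[[-0.019,-0.03,0],0,100]]'

```text
clock: 1.35
eef_pos: [441.5, 312.1, 347.8]
tcp_rot: [-3.141, -0.001, -3.015]
contact_force: [0.7, 0.5, -0.6]
opening: 0.998
```

Emit:
move_arm --plan '[[[-0.019,-0.03,0],0,100],[[-0.019,-0.03,0],0,100],[[0,0,0],0,100],[[0,0,0],0,100]]'

```text
clock: 1.68
eef_pos: [486.9, 257.6, 347.6]
tcp_rot: [-3.141, -0.001, -3.018]
contact_force: [-0.6, 0.6, -0.4]
opening: 0.999
```

```bash
cat >> h.py <<'E'
C=np.array([518.2,-3.0]); A=0.1277; X=np.array([np.cos(A),np.sin(A)]); Y=np.array([-np.sin(A),np.cos(A)])
def track(save=None,n="top"):
    t0=r.sense(); p,d=vision.grab_frame(n); s=r.sense()
    K,R,t=cam(n); v,u=np.mgrid[0:420,0:560].reshape(2,-1); z=d.ravel()
    P=((np.c_[u,v,np.ones(len(u))]@np.linalg.inv(K).T)*z[:,None]-t)@R
    h=cv2.cvtColor(p,cv2.COLOR_RGB2HSV).reshape(-1,3)
    q=np.c_[(P[:,:2]-C)@X,(P[:,:2]-C)@Y]
    m=((h[:,0]<20)|(h[:,0]>165))&(h[:,1]>50)&(z>0)&(P[:,2]>238)&(P[:,2]<268)&(abs(q[:,0])<98)&(abs(q[:,1])<330)
    w=ray(n,np.c_[u,v][m],250); w=np.c_[(w[:,:2]-C)@X,(w[:,:2]-C)@Y]
    y=[]
    for a in range(-95,95,10):
        k=w[(w[:,0]>=a)&(w[:,0]<a+10),1]
        if len(k)>20: y.append((k.min()+k.max())/2)
    e=s["eef_pos"][:2]-C; by=np.median(y) if y else np.nan
    print(f"t {t0['clock']:.3f} carriage {300-by:.1f} n{m.sum()} bins{len(y)} sd{np.std(y):.1f} | tcp press x {e@X:.1f} y {e@Y:.1f} car-eq {300-e@Y:.1f} | tcp ahead by {by-e@Y:.1f} z {s['eef_pos'][2]:.1f} yaw {s['tcp_rot'][2]:.4f} F {((s['contact_force'][:2])@Y):.1f} op {s['opening']:.2f}")
    if save: cv2.imwrite(save,p[:,:,::-1])
E
python3 -c "
from h import *
track('pics/t1.png')"
```

```text
t 1.683 carriage 44.2 n205 bins5 sd1.6 | tcp press x 1.6 y 263.5 car-eq 36.5 | tcp ahead by -7.8 z 347.7 yaw -3.0163 F -0.3 op 1.00
```

View pics/t1.png

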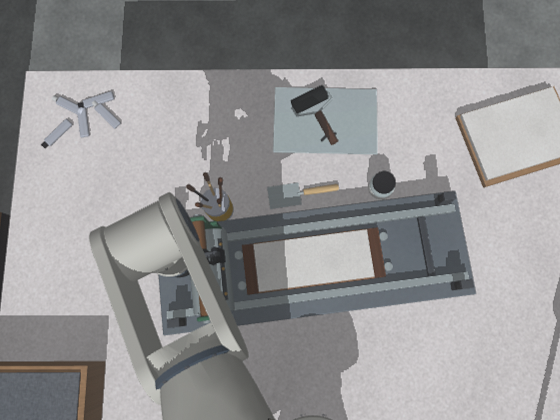

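The arm hides much of the bar from above, leaving only pieces at (203,230) and (205,295). I'll check the side view instead.

```bash
python3 -c "
from h import *
track('pics/s1.png','side')"
```

```text
t 1.733 carriage 44.9 n947 bins19 sd0.5 | tcp press x 1.2 y 264.2 car-eq 35.8 | tcp ahead by -9.2 z 347.8 yaw -3.0149 F 0.6 op 1.00
```

View pics/s1.png

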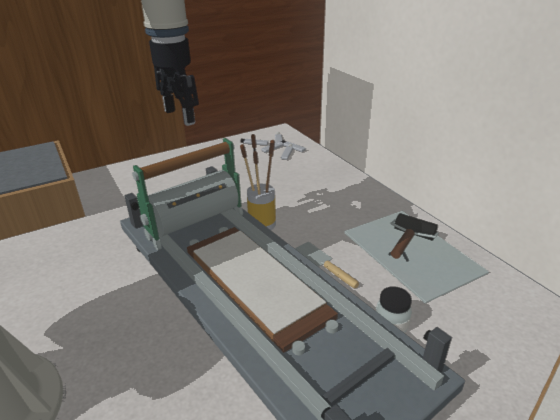

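The side view shows the bar whole, from (142,172) to (230,148), with the fingers above it. I'll track from there using the 245 mm plane.

```bash
sed -i 's/w=ray(n,np.c_\[u,v\]\[m\],250)/w=ray(n,np.c_[u,v][m],245 if n=="side" else 250)/; s/n="top"):/n="side"):/' h.py; python3 -c "
from h import *
track()"
```

```text
t 1.783 carriage 35.7 n948 bins19 sd0.6 | tcp press x 1.1 y 264.7 car-eq 35.3 | tcp ahead by -0.4 z 347.9 yaw -3.0137 F -0.4 op 1.00
```

Emit:
move_arm --plan '[[[0,-0.001,0.023],0,100],[[0,-0.001,0.023],0.1,100],[[0,0,0.023],0,100],[[0,0,0.023],0,100],[[0,0,0.023],0,100]]'

```text
clock: 2.25
eef_pos: [485.5, 258.3, 232.3]
tcp_rot: [3.141, 0.0, -3.014]
contact_force: [0.5, -0.5, 0.4]
opening: 0.998
```

```bash
python3 -c "
from h import *
track('pics/s2.png')"
```

```text
t 2.250 carriage 36.1 n780 bins15 sd2.8 | tcp press x -1.4 y 262.5 car-eq 37.5 | tcp ahead by 1.3 z 227.8 yaw -3.0139 F -1.0 op 1.00
```

View pics/s2.png

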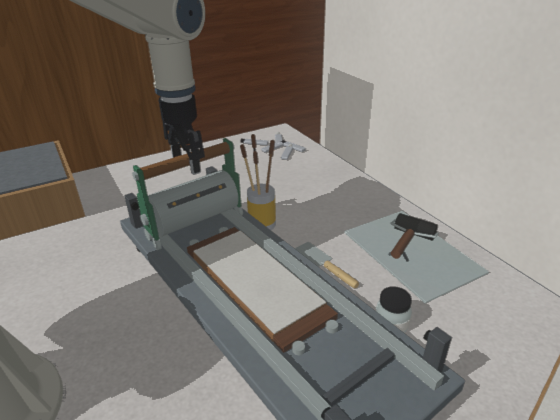

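Emit:
move_arm --plan '[[[0,-0.0035,0],0,100],[[0,-0.0035,0],0,100],[[0,-0.0035,0],0,100],[[0,-0.0035,0],0,100],[[0,-0.0035,0],0,100]]'

```text
clock: 2.72
eef_pos: [489.3, 239.7, 234.6]
tcp_rot: [3.141, 0.002, -3.016]
contact_force: [-0.4, -0.2, 0.4]
opening: 1.004
```

```bash
python3 -c "
from h import *
track()"
```

```text
t 2.717 carriage 35.8 n758 bins14 sd1.0 | tcp press x 2.0 y 243.8 car-eq 56.2 | tcp ahead by 20.4 z 234.3 yaw -3.0158 F 0.7 op 1.00
```

Emit:
move_arm --plan '[[[0,-0.0015,0],0,100],[[0,-0.002,0],0,100],[[0,-0.0025,0],0,100],[[0,-0.003,0],0,100],[[0,-0.0035,0],0,100]]'

```text
clock: 3.18
eef_pos: [490.2, 227.1, 233.2]
tcp_rot: [-3.142, -0.0, -3.016]
contact_force: [-0.7, 0.0, -0.0]
opening: 1.001
```

Emit:
move_arm --plan '[[[0,-0.004,0],0,100],[[0,-0.0045,0],0,100],[[0,-0.005,0],0,100],[[0,-0.0055,0],0,100],[[0,-0.006,0],0,100]]'

```text
clock: 3.6
eef_pos: [493.4, 202.0, 233.3]
tcp_rot: [-3.142, -0.0, -3.016]
contact_force: [-1.2, 0.8, 0.2]
opening: 0.997
```

Emit:
move_arm --plan '[[[0,-0.0065,0],0,100],[[0,-0.007,0],0,100],[[0,-0.0075,0],0,100],[[0,-0.0078,0],0,100],[[0,-0.0078,0],0,100]]'

```text
clock: 4.02
eef_pos: [498.0, 165.4, 233.3]
tcp_rot: [-3.141, 0.0, -3.016]
contact_force: [0.3, -0.1, 0.1]
opening: 1.0
```

```bash
python3 -c "
from h import *
track()"
```

```text
t 4.017 carriage 98.6 n779 bins14 sd1.3 | tcp press x 1.4 y 168.5 car-eq 131.5 | tcp ahead by 32.9 z 233.3 yaw -3.0158 F -1.4 op 1.00
```

Emit:
move_arm --plan '[[[0,-0.005,0],0,100],[[0,-0.005,0],0,100],[[0,-0.005,0],0,100],[[0,-0.0055,0],0,100],[[0,-0.006,0],0,100]]'

```text
clock: 4.48
eef_pos: [501.3, 139.6, 233.3]
tcp_rot: [-3.142, -0.0, -3.015]
contact_force: [0.3, -0.2, -0.2]
opening: 0.999
```

```bash
python3 -c "
from h import *
track()"
```

```text
t 4.483 carriage 142.9 n843 bins14 sd1.5 | tcp press x 1.4 y 142.7 car-eq 157.3 | tcp ahead by 14.4 z 233.2 yaw -3.0155 F 0.1 op 1.00
```

Emit:
move_arm --plan '[[[0,-0.0065,0],0,100],[[0,-0.0066,0],0,100],[[0,-0.0068,0],0,100],[[0,-0.007,0],0,100],[[0,-0.0073,0],0,100]]'

```text
clock: 4.95
eef_pos: [505.7, 105.3, 233.3]
tcp_rot: [-3.142, 0.0, -3.016]
contact_force: [0.1, 0.3, -0.6]
opening: 0.999
```

```bash
python3 -c "
from h import *
track()"
```

```text
t 4.950 carriage 186.1 n894 bins15 sd2.9 | tcp press x 1.3 y 108.1 car-eq 191.9 | tcp ahead by 5.9 z 233.3 yaw -3.0158 F -1.1 op 1.00
```

Emit:
move_arm --plan '[[[0,-0.008,0],0,100],[[0,-0.008,0],0,100],[[0,-0.008,0],0,100],[[0,-0.008,0],0,100],[[0,-0.008,0],0,100]]'

```text
clock: 5.42
eef_pos: [510.7, 65.5, 233.3]
tcp_rot: [-3.142, -0.0, -3.016]
contact_force: [-0.9, -0.2, -0.2]
opening: 0.999
```

```bash
python3 -c "
from h import *
track()"
```

```text
t 5.417 carriage 227.0 n954 bins15 sd2.9 | tcp press x 1.3 y 67.9 car-eq 232.1 | tcp ahead by 5.1 z 233.3 yaw -3.0158 F -0.7 op 1.00
```

Emit:
move_arm --plan '[[[0,-0.0076,0],0,100],[[0,-0.0076,0],0,100],[[0,-0.0076,0],0,100],[[0,-0.0076,0],0,100],[[0,-0.0076,0],0,100]]'

```text
clock: 5.88
eef_pos: [515.5, 27.9, 233.3]
tcp_rot: [-3.142, 0.0, -3.016]
contact_force: [0.3, -0.2, 0.4]
opening: 1.003
```

```bash
python3 -c "
from h import *
track()"
```

```text
t 5.883 carriage 267.3 n1004 bins15 sd3.6 | tcp press x 1.2 y 30.0 car-eq 270.0 | tcp ahead by 2.7 z 233.3 yaw -3.0157 F -1.1 op 1.00
```

Emit:
move_arm --plan '[[[0,-0.008,0],0,100],[[0,-0.008,0],0,100],[[0,-0.008,0],0,100],[[0,-0.008,0],0,100],[[0,-0.008,0],0,100]]'

```text
clock: 6.35
eef_pos: [520.5, -11.8, 233.3]
tcp_rot: [-3.142, 0.0, -3.016]
contact_force: [-0.7, -0.7, 0.3]
opening: 1.004
```

```bash
python3 -c "
from h import *
track()"
```

```text
t 6.350 carriage 306.3 n1044 bins15 sd3.2 | tcp press x 1.2 y -10.1 car-eq 310.1 | tcp ahead by 3.8 z 233.3 yaw -3.0158 F -1.5 op 0.99
```

Emit:
move_arm --plan '[[[0,-0.0076,0],0,100],[[0,-0.0076,0],0,100],[[0,-0.0076,0],0,100],[[0,-0.0076,0],0,100],[[0,-0.0076,0],0,100]]'

```text
clock: 6.82
eef_pos: [525.3, -49.5, 233.3]
tcp_rot: [-3.142, 0.0, -3.016]
contact_force: [0.1, 1.0, 0.0]
opening: 1.003
```

```bash
python3 -c "
from h import *
track('pics/s3.png')"
```

```text
t 6.817 carriage 344.3 n1091 bins15 sd4.7 | tcp press x 1.2 y -48.0 car-eq 348.0 | tcp ahead by 3.8 z 233.3 yaw -3.0157 F -1.4 op 1.00
```

View pics/s3.png

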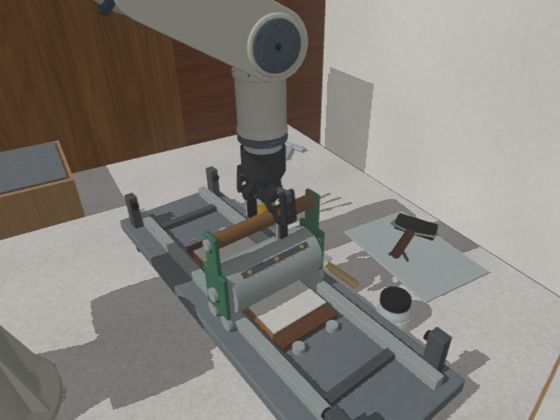

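The roller is on the sheet with the fingers astride the bar at (268,222), and nothing is touching it.

Emit:
move_arm --plan '[[[0,-0.0076,0],0,100],[[0,-0.0075,0],0,100],[[0,-0.0074,0],0,100],[[0,-0.0074,0],0,100],[[0,-0.0074,0],0,100]]'

```text
clock: 7.28
eef_pos: [529.9, -86.5, 233.3]
tcp_rot: [-3.142, -0.0, -3.016]
contact_force: [1.4, 0.5, -0.7]
opening: 0.997
```

```bash
python3 -c "
from h import *
track()"
```

```text
t 7.283 carriage 380.9 n1145 bins14 sd6.3 | tcp press x 1.1 y -85.3 car-eq 385.3 | tcp ahead by 4.4 z 233.3 yaw -3.0158 F -1.0 op 1.00
```

Emit:
move_arm --plan '[[[0,-0.0072,0],0,100],[[0,-0.0072,0],0,100],[[0,-0.0071,0],0,100],[[0,-0.007,0],0,100],[[0,-0.007,0],0,100]]'

```text
clock: 7.75
eef_pos: [534.4, -121.7, 233.3]
tcp_rot: [-3.142, -0.0, -3.016]
contact_force: [0.2, 0.2, 0.5]
opening: 0.999
```

```bash
python3 -c "
from h import *
track()"
```

```text
t 7.750 carriage 416.3 n1174 bins14 sd3.0 | tcp press x 1.1 y -120.7 car-eq 420.7 | tcp ahead by 4.5 z 233.3 yaw -3.0158 F -0.3 op 1.00
```

Emit:
move_arm --plan '[[[0,-0.0067,0],0,100],[[0,-0.0067,0],0,100],[[0,-0.0065,0],0,100],[[0,-0.0064,0],0,100],[[0,-0.0064,0],0,100]]'

```text
clock: 8.22
eef_pos: [538.5, -154.0, 233.3]
tcp_rot: [-3.142, 0.0, -3.016]
contact_force: [0.3, 0.2, 0.0]
opening: 1.001
```

```bash
python3 -c "
from h import *
track()"
```

```text
t 8.217 carriage 450.9 n1232 bins14 sd3.6 | tcp press x 1.0 y -153.3 car-eq 453.3 | tcp ahead by 2.4 z 233.3 yaw -3.0158 F -0.7 op 1.00
```

Emit:
move_arm --plan '[[[0,-0.0075,0],0,80],[[0,-0.0072,0],0,60],[[0,-0.0065,0],0,40],[[0,-0.006,0],0,20],[[0,-0.006,0],0,0]]' --grip_force 20

```text
clock: 8.68
eef_pos: [542.8, -187.3, 233.4]
tcp_rot: [-3.141, 0.0, -3.016]
contact_force: [-4.0, 15.7, 3.3]
opening: 0.322
```

Emit:
move_arm --plan '[[[0,-0.005,0],0,0],[[0,-0.004,0],0,0],[[0,-0.003,0],0,0],[[0,-0.0018,0],0,0],[[0,-0.0008,0],0,0]]'

```text
clock: 9.1
eef_pos: [544.5, -201.1, 233.4]
tcp_rot: [-3.141, 0.0, -3.016]
contact_force: [-1.1, -0.6, 3.1]
opening: 0.317
```

Emit:
move_arm --plan '[[[0,0,0],0,0],[[0,0,0],0,0],[[0,0,0],0,0],[[0,0,0],0,0],[[0,0,0],0,0]]'

```text
clock: 9.52
eef_pos: [544.5, -200.6, 233.4]
tcp_rot: [-3.142, 0.0, -3.015]
contact_force: [-1.4, 0.2, 3.1]
opening: 0.322
```

```bash
python3 -c "
from h import *
track('pics/s4.png')"
```

```text
t 9.517 carriage 497.1 n1197 bins13 sd3.1 | tcp press x 0.9 y -199.4 car-eq 499.4 | tcp ahead by 2.3 z 233.4 yaw -3.0154 F -1.1 op 0.32
```

View pics/s4.png

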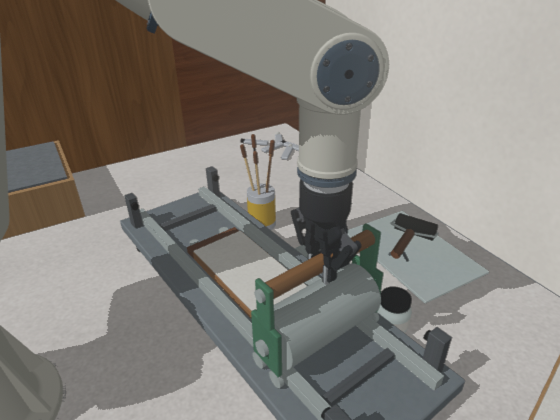

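The bar is gripped at (325,262) with the roller at rest past the sheet, at about 0.499. Next I let go and lift clear.

Emit:
move_arm --plan '[[[0,0,0],0,45],[[0,0,0],0,60],[[0,0,0],0,80],[[0,0,0],0,100],[[0,0,0],0,100]]'

```text
clock: 9.98
eef_pos: [544.4, -200.7, 233.1]
tcp_rot: [3.141, -0.0, -3.016]
contact_force: [0.3, -0.3, 0.3]
opening: 0.982
```

```bash
python3 -c "
from h import *
track(); track()"
```

```text
t 9.983 carriage 497.4 n1286 bins13 sd3.1 | tcp press x 0.8 y -199.5 car-eq 499.5 | tcp ahead by 2.1 z 233.2 yaw -3.0156 F 0.3 op 1.00
t 10.033 carriage 497.4 n1298 bins14 sd2.9 | tcp press x 0.8 y -199.5 car-eq 499.5 | tcp ahead by 2.1 z 233.2 yaw -3.0156 F 0.1 op 1.00
```

Emit:
move_arm --plan '[[[0,0,-0.015],0,100],[[0,0,-0.025],0,100],[[0,0,-0.025],0,100],[[0,0,-0.025],0,100],[[0,0,-0.02],0,100]]'

```text
clock: 10.5
eef_pos: [544.7, -200.9, 345.3]
tcp_rot: [-3.141, 0.001, -3.016]
contact_force: [-0.2, 0.5, -0.2]
opening: 1.0
```

Emit:
move_arm --plan '[[[0,0,0],0,100],[[0,0,0],0,100],[[0,0,0],0,100],[[0,0,0],0,100],[[0,0,0],0,100]]'

```text
clock: 10.92
eef_pos: [544.0, -200.6, 342.0]
tcp_rot: [3.141, -0.002, -3.016]
contact_force: [0.1, -0.4, -0.3]
opening: 0.999
```

```bash
python3 -c "
from h import *
track(); track('pics/s5.png')"
```

```text
t 10.917 carriage 497.2 n1832 bins19 sd0.3 | tcp press x 0.4 y -199.3 car-eq 499.3 | tcp ahead by 2.1 z 342.2 yaw -3.0156 F -0.3 op 1.00
t 10.967 carriage 497.2 n1840 bins19 sd0.3 | tcp press x 0.6 y -199.4 car-eq 499.4 | tcp ahead by 2.2 z 342.4 yaw -3.0156 F -0.2 op 1.00
```

View pics/s5.png

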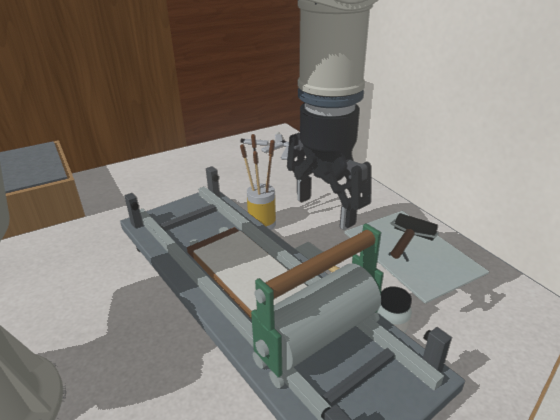

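The gripper is clear above the bar, the roller is at rest, and the jar and tin haven't moved; the knife is mostly hidden behind the carriage.

```bash
python3 -c "
from rig import ticket; print(ticket.sign_off())"
```

```text
the job is handed in; nothing more can be done
None
```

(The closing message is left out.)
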